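Stand up a hooked carrier and send it down the gravity roller rail

TASK

The hooked carrier for pen barrels has been left lying on its back on the bench. First stand it upright on its own base on the bench and let go of it; then take it again by the tab on its top, hook it over the sloped roller rail in the upper half, and release it there so that it rolls down by itself, without being pushed, until it rests against the stop plate at the low end. Leave the other things on the bench where they are.

Things in the scene. Friction and masses are not known exactly. Their poses are not given: they have to be found in the camera images.
- carrier: Hooked aluminium carrier, 0.4 kg; seen along x a C open to +y. Origin under the base, below the tab; z up when standing (147 mm tall, stable), x the running direction (either way round serves). Starts lying on its back plate: y up, origin 34 mm above the bench, tab towards the robot. Centre of mass near y 0, z 40 mm.
- tab (a point): Point in the carrier's grip tab, at carrier x 0, y 0, z 128 mm. The tab stands on the top plate: x -22 to 22, y -7 to 7, z 97 to 147 mm. While the carrier lies, the tab juts out level with its mid-plane 34 mm above the bench.
- tread (a point): Middle of the flat underside of the carrier's top plate, which runs on the rail's rollers, at carrier x 0, y 0, z 89 mm. Top plate: x -60 to 60, y -34 to 14, z 89 to 97 mm. Below it two guide ribs along x, 9.5 to 13.5 mm either side of the mid-plane, reach down to z 79 mm.
- back (a point): Middle of the outer face of the carrier's back plate, at carrier x 0, y -34, z 48 mm. Back plate: x -40 to 40, 4 mm thick, z 0 to 97 mm.
- base (a point): Middle of the top of the carrier's base, at carrier x 0, y 8, z 14 mm. Base: x -50 to 50, y -34 to 50, z 0 to 14 mm. On it a row of four brass stubs at y 30 mm, tops at z 28 mm; the bar must pass sideways between these and the ribs.
- rail: Fixed frame of the gravity rail: two grey posts 24 mm square on feet 50 x 90 x 8 mm, at x -190 and 190 mm. Origin on the bench below mid-length; x level along the rail towards the low end with the stop, z up.
- bar: Sloped bar on the posts: 400 mm long (x), two steel strips 14 mm thick over all (y), with 12 black rollers between them standing 5 mm proud; 29 mm tall with them. Origin on the rollers' top line at mid-length, 150 mm above the bench; x runs down the slope (0.105 rad). It fits between the ribs with 2.5 mm play each side; hung, tread lies on the rollers' top line.
- stop (a point): Middle of the face of the stop plate at the bar's low end, at bar x 180, z 25 mm; plate 44 mm wide, to z 54 mm. The carrier rests on it with tread at bar x 120 mm. At the high end a lip, face at bar x -185, to z 20 mm. A carrier let go on the rail sets off at once, at about 0.1 m/s.
- barrel_tray: White block tray 90 x 150 x 30 mm with upright black pen barrels to 80 mm high; leave it alone. Origin at the centre of its underside.
- bottle: White plastic bottle, 64 mm diameter, 150 mm tall; leave it alone. Origin at the centre of its underside.
- parts_tray: Empty wooden tray 110 x 150 x 35 mm; leave it alone. Origin at the centre of its underside.
- jar: Amber jar 60 mm diameter, 70 mm tall; leave it alone. Origin at the centre of its underside.
- screwdriver: Screwdriver 170 mm long lying on the bench; leave it alone.
- brush: Wooden brush 170 mm long lying on the bench; leave it alone.
- gauge_block: Plain steel block 50 x 80 x 30 mm; leave it alone. Origin at the centre of its underside.
Mind the look-alikes: they are no part of the job. Leave any orange look-alike of the carrier alone.

How it is judged:
On the way, in this order (a step that is already met when the one before it is completed fails the run):
1. the carrier stands upright on its base on the bench, let go (angle between carrier's own z axis and vertical below 0.1 rad and height (world z) of carrier below 0.008 m and linear speed of carrier below 0.03 m/s and contact force between the fingers and carrier below 0.2 N), for 0.3 s.
2. it hangs on the rollers in the upper half of the rail, and has been let go there (x of tread in the frame of bar between -0.14 and 0 m and y of tread in the frame of bar between -0.006 and 0.006 m and z of tread in the frame of bar between -0.006 and 0.006 m and contact force between the fingers and carrier below 0.2 N), for 0.04 s.
At the end, for the whole second after the job is handed in: The carrier hangs on the rail's rollers (tread within 6 mm of their top line across and in height, lined up within 0.12 rad, tilt under 0.3 rad), at rest, within 8 mm of touching the stop plate, and let go (x of tread in the frame of bar between 0.112 and 0.126 m and y of tread in the frame of bar between -0.006 and 0.006 m and z of tread in the frame of bar between -0.006 and 0.006 m and angle between the x axis of carrier and the x axis of bar, either way round below 0.12 rad and angle between carrier's own z axis and vertical below 0.3 rad and linear speed of carrier below 0.03 m/s and contact force between the fingers and carrier below 0.2 N).
It fails at once if the carrier was pushed or held by the robot while on the lower half of the rail (x of tread in the frame of bar above 0.02 m and horizontal distance between tread and bar below 0.2 m and y of tread in the frame of bar between -0.012 and 0.012 m and z of tread in the frame of bar between -0.01 and 0.01 m and contact force between any of the arm, the fingers and carrier above 0.5 N).
It fails at once if another thing on the bench was moved more than 40 mm (distance of any of barrel_tray, bottle, parts_tray, jar, screwdriver, brush, gauge_block from where it was at the start of the episode above 0.04 m).
It also fails if it takes over 72 s, if anything falls off the work surface, if the arm or the gripper's body presses on something with over 40 N, if the wrist force passes 120 N, or if a joint passes its speed limit or range.

ROBOT

A 6-joint arm with a two-finger parallel gripper is mounted at the origin on the work surface. World frame = base frame: x ahead of the robot, y to its left, z up, the work surface at z = 0. Lengths are in m, angles in rad, forces in N, time in s.
With the tool pointing down it reaches from about 0.225 to 0.875 m from the base axis. Payload 3.4 kg.
Tool frame: the origin (TCP) lies between the finger pads; the fingertips stand 14 mm ahead of it and the grasp point (between the pads) lies 5 mm behind it; z points along the fingers, y is the line along which they close (so a half turn about z gives the same grasp; the last joint's range is limited). The gripper opens to 85 mm and grips with 20 to 120 N. Pads are 22 mm wide; open, the fingers measure 114 mm over their backs; the gripper's body (76 mm by 85 mm) begins 54 mm behind the grasp point. The pads swing forward as they close: fully open they stand 13 mm farther back than shut.
Start: joints at [1.172, 0.276, 1.505, -0, 1.361, -0.121], TCP at [0.158, 0.553, 0.245] pointing down, gripper open.
Joint ranges: [-2.89, 2.89], [-0.75, 2.08], [0.22, 2.7], [-1.18, 4.32], [0.11, 2.71], [-2.7, 2.7]. Speed limits (rad/s): [2.57, 2.57, 3.14, 3.14, 3.14, 3.14].

INTERFACE

Orientations are given as a unit quaternion [x, y, z, w].
In Python, from workcell import robot gives the robot as it stands. Calls block until the motion is done:
- robot.move_ptp(position, orientation): joint-space move of the TCP to a pose.
- robot.move_straight(position, frame=None, velocity=0.15, threshold=None): straight line of the TCP; frame=None keeps the orientation; velocity is the mean speed in m/s. With threshold (N) it stops when the force on the tool has changed by that much, and returns True; else False.
- robot.goto_joints(angles): joint-space move.
- robot.command_gripper(opening, strength=None): finger opening in m; strength is the grip in N (None keeps the last); returns when the fingers have stopped.
- robot.wait(seconds).
- robot.solve_ik(position, orientation): joint angles nearest the present ones, or None.
- robot.read_camera(name): name is "scene" or "top" or "wrist"; returns a dict with "pixels" (384x512x3 uint8, red, green, blue), "mtx" (3x3 intrinsics, pixels), "rvec" (rotation vector, rad) and "tvec" (3), from world to camera coordinates, as OpenCV has them; the wrist camera has in their place "mount" (4x4, takes a point from camera to tool coordinates, whose origin is the TCP and whose axes are the flange's). Camera axes: x right, y down, z forward; pixel columns grow to the right and rows downward; lengths in m; the calibration is good to about 2 mm. A picture is of the moment at which its call begins: read the wrist's pose just before it. There is no depth.
A pose or a line that the arm cannot do raises robot.Unreachable and nothing moves.
- robot.sign_off(): hands the job in; it is judged then, once.
Readings, each from a call of its own:
- robot.current_t(): time.
- robot.current_joint_pos(): joint angles.
- robot.current_joint_velocities(): joint speeds.
- robot.current_tau(): joint torques, N m.
- robot.current_eef_pos(): TCP position.
- robot.current_tcp_rot(): TCP orientation.
- robot.current_ft_force(): force on the tool from outside, world axes, zero at the start.
- robot.current_wrist_torque(): the same for the moment, N m.
- robot.current_width(): finger opening in m.
- robot.current_finger_force(): force on a finger pad.
Only numpy, scipy, OpenCV 4.12 (cv2) and the standard library are available. Lean on these libraries where they do the work, as an engineer would, in place of code of your own. Each camera call takes 0.05 s, during which the arm holds its last target. There are 200 camera calls.

## Working session

There is one attempt and no reset: what is moved stays moved. The work goes in short steps, each a Python script; the robot and the scene stay as the last script left them, time stands still between calls to the robot, and variables do not carry over. Pictures are saved under pics/ and viewed, at most 10 in all, crops included, and the job is handed in when it is done.

```bash
mkdir -p pics; ls
cat > h.py <<'E'
import numpy as np, cv2
from scipy.spatial.transform import Rotation as R
from workcell import robot
def cam(n):
    c=robot.read_camera(n); return c
def save(c,f): cv2.imwrite('pics/'+f,c['pixels'][:,:,::-1])
def ray(c,uv):
    Rm=cv2.Rodrigues(np.array(c['rvec'],float))[0]; t=np.array(c['tvec'],float).ravel()
    d=Rm.T@np.linalg.solve(np.array(c['mtx']),np.array([uv[0],uv[1],1.])); return -Rm.T@t,d
def plane(c,uv,z):
    o,d=ray(c,uv); return o+d*(z-o[2])/d[2]
def proj(c,p):
    return cv2.projectPoints(np.array(p,float).reshape(-1,3),np.array(c['rvec'],float),np.array(c['tvec'],float),np.array(c['mtx'],float),None)[0].reshape(-1,2)
def tri(c1,u1,c2,u2):
    o1,d1=ray(c1,u1);o2,d2=ray(c2,u2)
    s=np.linalg.lstsq(np.c_[d1,-d2],o2-o1,rcond=None)[0]
    a=o1+d1*s[0];b=o2+d2*s[1]; return (a+b)/2,np.linalg.norm(a-b)
E
python3 - <<'E'
from h import *
a=cam('scene');b=cam('top')
import pickle; pickle.dump((a,b),open('c0.pkl','wb'))
save(a,'s0.png');save(b,'t0.png')
for c in(a,b): print(ray(c,(256,192)),c['mtx'][0])
E
```

```text
pics
(array([ 0.96088613, -0.42662664,  1.09895046]), array([-0.40275941,  0.3464686 , -0.84732109])) [369.15603766   0.         254.31997012]
(array([ 0.32055081, -0.02200127,  1.26073199]), array([ 0.13674889,  0.01046784, -0.9905657 ])) [428.53450255   0.         253.70507591]
```

View pics/s0.png

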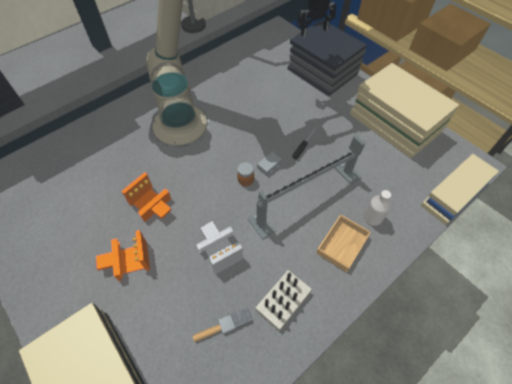

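View pics/t0.png

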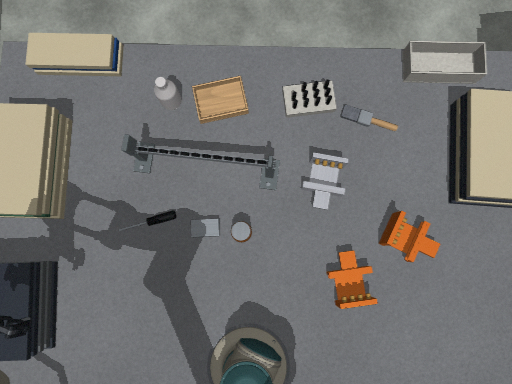

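In the scene view, the grey carrier is at (220,245) and the orange look-alikes are at (148,197) and (125,255). In the top view, the grey one is at (325,180) and the orange ones are at (350,280) and (410,235). The grey aluminium one with its tab towards the robot is the carrier. The rail runs in the top view from (130,147) to (275,165). I'll check both in a close crop.

Run:
```python
from h import *
import pickle
a,b=pickle.load(open('c0.pkl','rb'))
t=b['pixels'][110:215,115:355,::-1]; s=a['pixels'][130:280,190:370,::-1]
t=cv2.resize(t,(720,315),interpolation=cv2.INTER_CUBIC); s=cv2.resize(s,None,fx=3.2,fy=3.2,interpolation=cv2.INTER_CUBIC)[:480]
cv2.imwrite('pics/tc.png',t);cv2.imwrite('pics/sc.png',s)
```

```text
(no output)
```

View pics/tc.png

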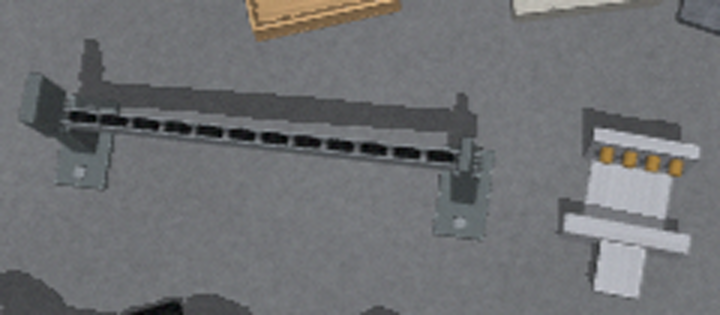

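View pics/sc.png

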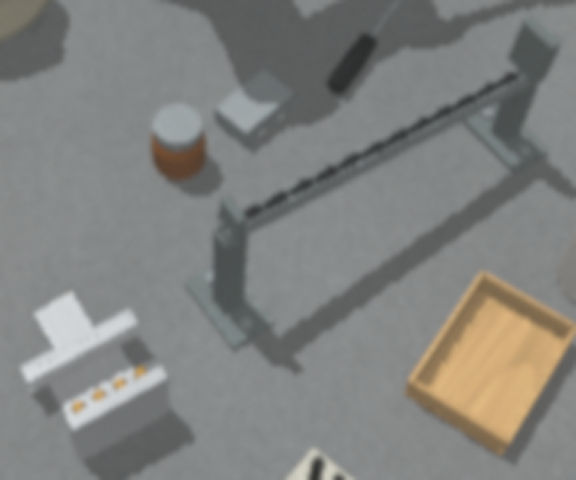

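The crops show the grey carrier lying on its back: tab at crop (620,270), plate strip at (627,232) and brass stubs at (640,160). The tab points to the robot, and the rail's tall stop is at the left end, with 12 black rollers running to (440,155). Next I'll measure both.

Run:
```python
from h import *
import pickle
a,b=pickle.load(open('c0.pkl','rb'))
# rollers
def comps(m,ox,oy,lo,hi):
    n,l,s,c=cv2.connectedComponentsWithStats(m.astype(np.uint8),connectivity=4)
    return [(s[i,4],*(c[i]+[ox,oy]).round(1)) for i in range(1,n) if lo<=s[i,4]<=hi]
def big(c,x0,x1,y0,y1): return cv2.resize(c['pixels'][y0:y1,x0:x1],None,fx=4,fy=4,interpolation=cv2.INTER_CUBIC).astype(int)
for c,w,nm in((b,(132,275,140,170),'top'),(a,(262,356,150,200),'scene')):
    g=big(c,*w).max(2)
    for th in (35,45,55):
        n,l,s,ce=cv2.connectedComponentsWithStats((g<th).astype(np.uint8),connectivity=4)
        r=[((ce[i]+.5)/4-.5+[w[0],w[2]]) for i in range(1,n) if s[i,4]>40]
        print(nm,th,len(r),np.array(sorted(map(list,r))).round(1).tolist())
P=b['pixels'][140:215,295:355].astype(int)
m=(P.min(2)>150)
for th in (140,165,185):
    G=big(b,295,355,140,215);m=((G.min(2)>th)).astype(np.uint8)
    n,l,s,ce=cv2.connectedComponentsWithStats(m,connectivity=4)
    for i in range(1,n):
        if s[i,4]>100:
            q=cv2.minAreaRect(np.argwhere(l==i)[:,::-1].astype(np.float32)); print(th,s[i,4],((np.array(q[0])+.5)/4-.5+[295,140]).round(1),(np.array(q[1])/4).round(1),round(q[2],1))
```

```text
top 35 12 [[142.0, 148.6], [152.4, 149.7], [163.2, 150.9], [174.0, 152.1], [184.6, 153.3], [195.3, 154.4], [206.0, 155.6], [216.9, 156.7], [228.1, 158.0], [239.1, 159.2], [250.2, 160.4], [261.3, 161.6]]
top 45 12 [[142.0, 148.6], [152.4, 149.7], [163.1, 150.9], [173.8, 152.1], [184.6, 153.3], [195.3, 154.4], [206.0, 155.6], [216.9, 156.8], [228.1, 158.0], [239.0, 159.2], [250.2, 160.5], [261.3, 161.6]]
top 55 13 [[142.0, 148.6], [143.3, 155.6], [152.3, 149.7], [163.1, 150.9], [173.8, 152.0], [184.5, 153.3], [195.2, 154.4], [205.9, 155.6], [216.8, 156.7], [228.0, 158.0], [239.1, 159.2], [250.2, 160.5], [261.5, 161.6]]
scene 35 0 []
scene 45 0 []
scene 55 1 [[297.1, 153.4]]
140 2498 [330.2 157.4] [35.8  5. ] 9.5
140 6297 [324.1 172.8] [27.8 15.3] 10.8
140 8385 [322.  195.9] [42.7 24.3] 10.5
165 2046 [330.2 157.4] [35.1  4.3] 9.9
165 5740 [324.  172.8] [26.8 14.5] 11.0
165 3522 [323.6 187.3] [41.7  5.7] 10.3
165 3763 [321.2 199.1] [15.  17.3] 9.5
```

```bash
cat >> h.py <<'E'
TOP_R=np.array([[142.0,148.6],[152.4,149.7],[163.2,150.9],[173.9,152.1],[184.6,153.3],[195.3,154.4],[206.0,155.6],[216.9,156.7],[228.1,158.0],[239.1,159.2],[250.2,160.4],[261.3,161.6]])
def rail(c,uv):
    bx=np.linspace(165,-165,12)/1000
    for _ in range(5):
        p=np.array([plane(c,u,.15-np.sin(.105)*x) for u,x in zip(uv,bx)])
        m=p.mean(0); d=np.linalg.svd((p-m)[:,:2])[2][0]; d=d if d[1]>0 else -d
        bx=(p-m)[:,:2]@d/np.cos(.105)
    return m[:2],d,bx,((p-m)[:,:2]@np.array([-d[1],d[0]]))
E
python3 - <<'E'
from h import *
import pickle
a,b=pickle.load(open('c0.pkl','rb'))
m,d,bx,r=rail(b,TOP_R); print(m,d,bx.round(4),r.round(4))
P=lambda x:np.r_[m+d*x*np.cos(.105),.15-np.sin(.105)*x]
print('scene proj',proj(a,[P(.165),P(0),P(-.165)]).round(1))
ba=plane(b,(330.2,157.4),.084);tp=plane(b,(323.6,187.3),.048);tb=plane(b,(321.2,199.1),.041)
print(ba,tp,tb)
for q in(ba,tp): 
    v=(tb-q)[:2]; print(v,np.linalg.norm(v),np.arctan2(v[1],v[0]))
# direction via strip
for cc,an,z in(((330.2,157.4),9.9,.084),((323.6,187.3),10.3,.048)):
    u=np.array([np.cos(np.radians(an)),np.sin(np.radians(an))])
    e=plane(b,np.array(cc)+20*u,z)-plane(b,np.array(cc)-20*u,z); print('xdir',np.arctan2(e[1],e[0])+np.pi/2,np.linalg.norm(e)/40)
for uv in((350,280),(241,231),(205,228)): print(plane(b,uv,.03))
print('scene base edge proj',proj(a,[ba,tb]))
E
```

```text
[0.56938403 0.13910064] [0.10921908 0.9940177 ] [ 0.1639  0.1344  0.1039  0.0739  0.0442  0.0146 -0.0147 -0.0444 -0.0747
 -0.1042 -0.1338 -0.1632] [ 0.     -0.0001 -0.      0.0001  0.0002 -0.      0.0001 -0.0002  0.
  0.      0.     -0.    ]
scene proj [[349.5 153.3]
 [311.4 173.1]
 [268.9 195.3]]
[ 0.58574957 -0.21460719  0.084     ] [ 0.50622451 -0.20182866  0.048     ] [ 0.47298561 -0.19613824  0.041     ]
[-0.11276396  0.01846895] 0.11426640832139712 2.9792498922815254
[-0.0332389   0.00569042] 0.03372247659975206 2.972038774370924
xdir -0.15402869230221983 0.0027828668058776694
xdir -0.1584815094494354 0.002840782696028494
[ 0.24725401 -0.27949526  0.03      ]
[0.37667689 0.03109472 0.03      ]
[0.38261709 0.13468364 0.03      ]
scene base edge proj [[227.13158949 253.65660279]
 [210.64720358 230.03882591]]
```

```bash
cat >> h.py <<'E'
def quat(f,phi,flip=1):
    """tool z at pitch phi below heading f (rad yaw); y horizontal"""
    F=np.array([np.cos(f),np.sin(f),0]); z=np.cos(phi)*F-np.array([0,0,np.sin(phi)])
    y=flip*np.array([-np.sin(f),np.cos(f),0]); return R.from_matrix(np.c_[np.cross(y,z),y,z])
def tcp(G,q): return np.array(G)+.005*q.as_matrix()[:,2]
E
python3 - <<'E'
from h import *
f=-.158;G=np.array([.4665,-.1951,.034])
up=np.array([0,0,.15])
for phi in (20,30,40):
  for fl in(1,-1):
    q=quat(f,np.radians(phi),fl);s=quat(f,np.radians(phi+90),fl)
    bk=-.09*q.as_matrix()[:,2]
    for n,g,o in(('pre',G+bk,q),('gr',G,q),('lift',G+up,q),('rot',G+up+[0,0,.1],s),('stand',G+[0,0,.096],s),('st2',G+[-.03,0,.096],s)):
        j=robot.solve_ik(tcp(g,o),o.as_quat()); print(phi,fl,n,None if j is None else np.round(j,2))
E
```

```text
20 1 pre None
20 1 gr None
20 1 lift None
20 1 rot [-0.46  0.34  1.38 -0.1   1.76 -1.88]
20 1 stand [-0.46  0.45  1.61 -0.1   1.42 -1.84]
20 1 st2 [-0.49  0.41  1.67 -0.11  1.39 -1.86]
20 -1 pre None
20 -1 gr None
20 -1 lift None
20 -1 rot [-0.46  0.34  1.38 -0.1   1.76  1.26]
20 -1 stand [-0.46  0.45  1.61 -0.1   1.42  1.3 ]
20 -1 st2 [-0.49  0.41  1.67 -0.11  1.39  1.28]
30 1 pre None
30 1 gr None
30 1 lift [-1.03  0.13  2.55  1.97  0.8   2.06]
30 1 rot [-0.44  0.43  1.29 -0.15  1.92 -1.87]
30 1 stand [-0.44  0.54  1.51 -0.14  1.6  -1.82]
30 1 st2 [-0.46  0.51  1.58 -0.15  1.56 -1.83]
30 -1 pre None
30 -1 gr None
30 -1 lift [-1.03  0.13  2.55  1.97  0.8  -1.08]
30 -1 rot [-0.44  0.43  1.29 -0.15  1.92  1.28]
30 -1 stand [-0.44  0.54  1.51 -0.14  1.6   1.32]
30 -1 st2 [-0.46  0.51  1.58 -0.15  1.56  1.31]
40 1 pre None
40 1 gr [-0.92  0.55  2.64  2.41  0.91  1.52]
40 1 lift [-0.92  0.03  2.41  1.59  0.56  2.58]
40 1 rot [-0.42  0.53  1.22 -0.19  2.07 -1.87]
40 1 stand [-0.42  0.64  1.41 -0.17  1.77 -1.81]
40 1 st2 [-0.44  0.6   1.49 -0.18  1.73 -1.82]
40 -1 pre None
40 -1 gr [-0.92  0.55  2.64  2.41  0.91 -1.62]
40 -1 lift [-0.92  0.03  2.41  1.59  0.56 -0.56]
40 -1 rot [-0.42  0.53  1.22 -0.19  2.07  1.28]
40 -1 stand [-0.42  0.64  1.41 -0.17  1.77  1.33]
40 -1 st2 [-0.44  0.6   1.49 -0.18  1.73  1.33]
```

Run:
```python
from h import *
f=-.158;G=np.array([.4665,-.1951,.034]);F=np.array([np.cos(f),np.sin(f),0])
up=np.array([0,0,.15])
fl=-1
for phi in (45,50,55,60,65):
    q=quat(f,np.radians(phi),fl);s=quat(f,np.radians(phi+90),fl)
    bk=-.08*q.as_matrix()[:,2]
    for n,g,o in(('pre',G+bk,q),('pup',G+up/3,q),('gr',G,q),('lift',G+up,q),('rot',G+up+[0,0,.1],s),('stand',G+[0,0,.096],s),('st2',G+[-.05,0,.096],s)):
        j=robot.solve_ik(tcp(g,o),o.as_quat()); print(phi,n,None if j is None else np.round(j,2))
```

```text
45 pre [-1.03  0.21  2.59  1.92  0.61 -1.12]
45 pup [-0.86  0.27  2.5   2.07  0.55 -1.11]
45 gr [-0.86  0.45  2.57  2.35  0.7  -1.45]
45 lift [-0.86  0.01  2.34  1.3   0.5  -0.24]
45 rot [-0.41  0.57  1.19 -0.21  2.14  1.27]
45 stand [-0.41  0.68  1.37 -0.19  1.85  1.34]
45 st2 [-0.44  0.62  1.5  -0.2   1.78  1.33]
50 pre [-0.94  0.15  2.5   1.66  0.47 -0.75]
50 pup [-0.81  0.23  2.43  1.81  0.41 -0.79]
50 gr [-0.81  0.38  2.5   2.21  0.51 -1.24]
50 lift [-0.81  0.01  2.27  0.99  0.49  0.11]
50 rot [-0.41  0.61  1.16 -0.24  2.21  1.27]
50 stand [-0.41  0.73  1.34 -0.2   1.93  1.34]
50 st2 [-0.43  0.67  1.47 -0.22  1.85  1.33]
55 pre [-0.86  0.12  2.41  1.28  0.4  -0.29]
55 pup [-0.77  0.21  2.36  1.41  0.34 -0.35]
55 gr [-0.77  0.34  2.42  1.96  0.36 -0.93]
55 lift [-0.77  0.01  2.2   0.71  0.52  0.41]
55 rot [-0.4   0.66  1.14 -0.26  2.27  1.26]
55 stand [-0.4   0.78  1.3  -0.22  2.    1.34]
55 st2 [-0.43  0.72  1.44 -0.23  1.92  1.33]
60 pre [-0.79  0.11  2.33  0.86  0.4   0.18]
60 pup [-0.72  0.2   2.29  0.95  0.34  0.15]
60 gr [-0.72  0.31  2.35  1.5   0.27 -0.43]
60 lift [-0.72  0.02  2.13  0.5   0.59  0.64]
60 rot [-0.39  0.7   1.13 -0.28  2.33  1.25]
60 stand [-0.39  0.82  1.27 -0.23  2.07  1.34]
60 st2 [-0.42  0.76  1.41 -0.25  1.99  1.33]
65 pre [-0.73  0.12  2.25  0.54  0.46  0.55]
65 pup [-0.68  0.2   2.22  0.58  0.4   0.54]
65 gr [-0.68  0.31  2.28  0.91  0.27  0.19]
65 lift [-0.68  0.05  2.07  0.34  0.68  0.82]
65 rot [-0.39  0.73  1.12 -0.31  2.39  1.24]
65 stand [-0.39  0.87  1.24 -0.25  2.14  1.33]
65 st2 [-0.42  0.81  1.38 -0.26  2.05  1.34]
```

Run:
```python
from h import *
f=-.158;G=np.array([.4665,-.1951,.034]);q=quat(f,np.radians(50),-1);Q=q.as_quat()
robot.move_ptp(tcp(G+[0,0,.15],q),Q)
robot.move_straight(tcp(G+[0,0,.001],q),velocity=.1)
print(robot.current_t(),robot.current_eef_pos(),tcp(G,q),robot.current_ft_force())
robot.command_gripper(.03,110)
print(robot.current_width(),robot.current_finger_force(),robot.current_t())
if robot.current_width()>.038:
    robot.move_straight(tcp(G+[0,0,.12],q),velocity=.1)
    print(robot.current_width(),robot.current_ft_force(),robot.current_t())
    c=cam('scene'); save(c,'s1.png')
    cv2.imwrite('pics/s1c.png',cv2.resize(c['pixels'][130:300,140:320,::-1],None,fx=2.5,fy=2.5))
```

```text
4.6 [ 0.46988208 -0.19573688  0.03147242] [ 0.46967391 -0.19560569  0.03016978] [ 0.05546779 -0.62038935 -0.24363068]
0.042270635663643315 110.6373381614685 5.0667
0.042522092107858636 [-0.70164426  0.13403372 -3.40011094] 6.4083
```

View pics/s1c.png

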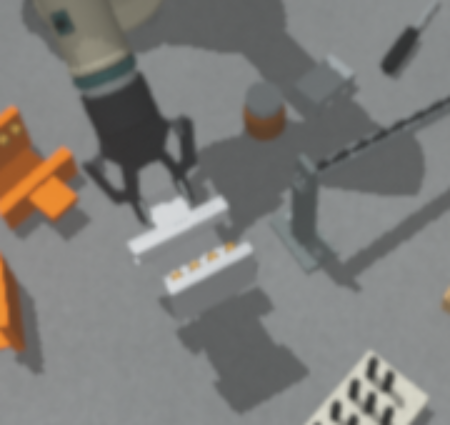

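Run:
```python
from h import *
f=-.158;G=np.array([.4665,-.1951,.034]);s=quat(f,np.radians(140),-1)
robot.move_ptp(tcp(G+[0,0,.25],s),s.as_quat())
robot.move_straight(tcp(G+[0,0,.135],s),velocity=.12)
print(robot.current_t(),robot.current_eef_pos(),robot.current_width())
c=cam('scene');t=cam('top')
im=np.hstack([cv2.resize(k['pixels'][y:y+150,x:x+150,::-1],(400,400),interpolation=cv2.INTER_CUBIC) for k,x,y in((c,130,130),(t,250,110))])
cv2.imwrite('pics/s2.png',im)
```

```text
9.125 [ 0.46297424 -0.19462861  0.16643486] 0.030224825762108314
```

View pics/s2.png

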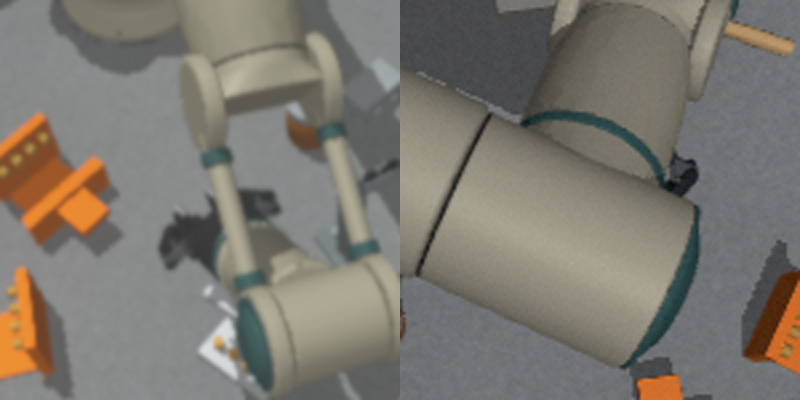

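The gripper closed to 30 mm, so the carrier slipped out. I'll back off and look again.

Run:
```python
from h import *
p=np.array(robot.current_eef_pos())
robot.move_straight(p+[0,0,.12],velocity=.2)
robot.goto_joints([.6,.1,1.3,0,1.6,-.12])
robot.command_gripper(.085)
print(robot.current_t(),robot.current_eef_pos())
c=cam('scene');t=cam('top')
import pickle; pickle.dump((c,t),open('c1.pkl','wb'))
im=np.hstack([cv2.resize(k['pixels'][y:y+150,x:x+150,::-1],(400,400),interpolation=cv2.INTER_CUBIC) for k,x,y in((c,150,170),(t,250,110))])
cv2.imwrite('pics/s3.png',im)
```

```text
12.6333 [0.40451953 0.36076793 0.42843942]
```

View pics/s3.png

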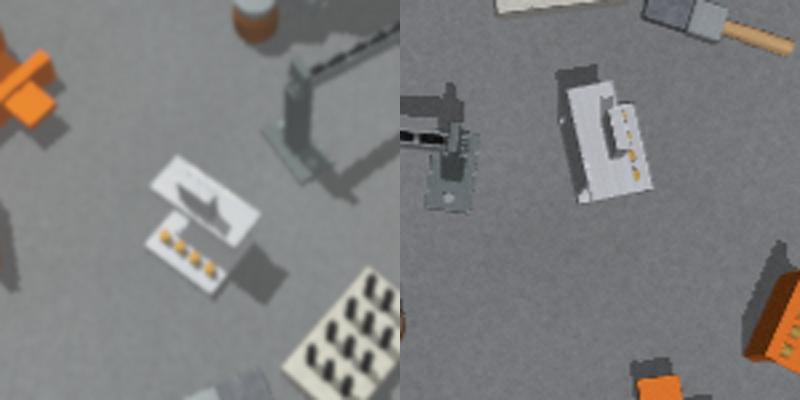

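By luck it has landed upright and free on its base, which is the state step 1 asks for. The open side, with its stubs, now faces roughly world −y. Now I'll measure its pose.

Run:
```python
from h import *
import pickle
a,b=pickle.load(open('c1.pkl','rb'))
def seg(c,w,fn,k=4):
    x0,x1,y0,y1=w
    G=cv2.resize(c['pixels'][y0:y1,x0:x1],None,fx=k,fy=k,interpolation=cv2.INTER_CUBIC).astype(int)
    n,l,s,ce=cv2.connectedComponentsWithStats(fn(G).astype(np.uint8),connectivity=4)
    return [(s[i,4]/k/k,(ce[i]+.5)/k-.5+[x0,y0],(np.argwhere(l==i)[:,::-1]+.5)/k-.5+[x0,y0]) for i in range(1,n) if s[i,4]>20]
br=lambda G:(G[...,0]-G[...,2]>50)
for c,w,n in((a,(200,245,240,285),'scene'),(b,(325,345,145,182),'top')):
    r=seg(c,w,br)
    for s in r: print(n,round(s[0],1),s[1].round(1),plane(c,s[1],.028).round(4))
wh=lambda G:(G.min(2)>165)
for c,w,n in((a,(195,255,220,285),'scene'),(b,(305,350,135,195),'top')):
    for s in seg(c,w,wh):
        if s[0]<15: continue
        q=cv2.minAreaRect(s[2].astype(np.float32)); bx=cv2.boxPoints(q)
        print(n,round(s[0]),np.round(bx,1).tolist())
        for z in(.097,.147): print('  ',z,np.array([plane(c,u,z)[:2] for u in bx]).round(4).tolist())
```

```text
scene 12.2 [211.4 258. ] [ 0.545  -0.2485  0.028 ]
scene 13.4 [217.  261.9] [ 0.5662 -0.2431  0.028 ]
scene 14.3 [222.4 266. ] [ 0.5873 -0.2384  0.028 ]
scene 13.8 [228.2 270.2] [ 0.6089 -0.2333  0.028 ]
top 1.6 [334.  153.2] [ 0.6111 -0.2348  0.028 ]
top 1.6 [335.8 160.7] [ 0.5888 -0.2403  0.028 ]
top 6.8 [336.6 167.7] [ 0.5681 -0.2424  0.028 ]
top 7.2 [338.4 175.3] [ 0.5458 -0.2477  0.028 ]
scene 486 [[205.3000030517578, 239.5], [214.89999389648438, 226.0], [247.8000030517578, 249.3000030517578], [238.1999969482422, 262.8999938964844]]
   0.097 [[0.5135, -0.2391], [0.4962, -0.1903], [0.619, -0.1631], [0.6331, -0.2107]]
   0.147 [[0.5358, -0.2485], [0.5194, -0.2021], [0.636, -0.1763], [0.6494, -0.2215]]
scene 243 [[203.39999389648438, 261.1000061035156], [214.3000030517578, 247.0], [239.1999969482422, 266.1000061035156], [228.3000030517578, 280.29998779296875]]
   0.097 [[0.5645, -0.2832], [0.5498, -0.2331], [0.6424, -0.2146], [0.6547, -0.2636]]
   0.147 [[0.5843, -0.2903], [0.5703, -0.2427], [0.6583, -0.2252], [0.67, -0.2718]]
top 706 [[312.5, 143.39999389648438], [335.1000061035156, 138.5], [344.29998779296875, 180.10000610351562], [321.70001220703125, 185.10000610351562]]
   0.097 [[0.6213, -0.1635], [0.637, -0.226], [0.5201, -0.2512], [0.5048, -0.1894]]
   0.147 [[0.6084, -0.1574], [0.6234, -0.2173], [0.5115, -0.2413], [0.4969, -0.1822]]
```

```bash
cat >> h.py <<'E'
def wrist():
    p=np.array(robot.current_eef_pos());q=R.from_quat(robot.current_tcp_rot()).as_matrix();c=robot.read_camera('wrist')
    T=np.eye(4);T[:3,:3]=q;T[:3,3]=p
    W=np.linalg.inv(T@np.array(c['mount'])); c['rvec']=cv2.Rodrigues(W[:3,:3])[0];c['tvec']=W[:3,3]; return c
def down(yc,tilt=0,fl=1):
    """tool down, closing along carrier y at yaw yc; carrier z leans by tilt towards the carrier's -x"""
    n=np.array([np.cos(yc),np.sin(yc),0]);d=np.array([-n[1],n[0],0])
    z=-(np.sin(tilt)*d+np.array([0,0,np.cos(tilt)])); y=fl*n
    return R.from_matrix(np.c_[np.cross(y,z),y,z])
E
python3 - <<'E'
from h import *
T=np.array([.570,-.2105,.129])
m=np.array([.5694,.1391]);yr=-.1094;d=np.array([.1092,.994,0]);n=np.array([.994,-.1092,0])
bz=np.array([*(np.sin(.105)*d[:2]),np.cos(.105)])
P=np.r_[m-.08*np.cos(.105)*d[:2],.15+.08*np.sin(.105)]
for fl in(1,-1):
    g=down(-1.349,0,fl);h=down(yr,.105,fl)
    for nm,G,o in(('over',T+[0,0,.1],g),('gr',T,g),('lift',T+[0,0,.25],g),('off hi',P+.04*bz-.1*n+[0,0,.12],h),('off',P+.06*bz-.1*n,h),('in',P+.06*bz,h)):
        j=robot.solve_ik(tcp(G,o),o.as_quat());print(fl,nm,G.round(3),None if j is None else np.round(j,2))
o=down(yr,0,1);robot.move_ptp(np.array([.45,.14,.45]),o.as_quat());c=wrist()
import pickle;pickle.dump(c,open('w0.pkl','wb'));save(c,'w0.png');print(robot.current_t(),proj(c,[[*m,.15]]))
E
```

```text
1 over [ 0.57  -0.21   0.229] [-0.47  0.34  1.47 -0.    1.34  0.88]
1 gr [ 0.57  -0.21   0.129] [-0.47  0.41  1.61 -0.    1.12  0.88]
1 lift [ 0.57  -0.21   0.379] [-0.47  0.29  1.18 -0.    1.68  0.88]
1 off hi [0.462 0.075 0.318] [ 0.09  0.1   1.57 -0.1   1.49  0.21]
1 off [0.462 0.077 0.218] [ 0.09  0.16  1.75 -0.11  1.25  0.24]
1 in [0.561 0.066 0.218] [ 0.06  0.3   1.56 -0.11  1.3   0.2 ]
-1 over [ 0.57  -0.21   0.229] [-0.47  0.34  1.47 -0.    1.34 -2.26]
-1 gr [ 0.57  -0.21   0.129] [-0.47  0.41  1.61 -0.    1.12 -2.26]
-1 lift [ 0.57  -0.21   0.379] [-0.47  0.29  1.18 -0.    1.68 -2.26]
-1 off hi [0.462 0.075 0.318] None
-1 off [0.462 0.077 0.218] None
-1 in [0.561 0.066 0.218] None
13.6833 [[344.18102442 147.58494359]]
```

View pics/w0.png

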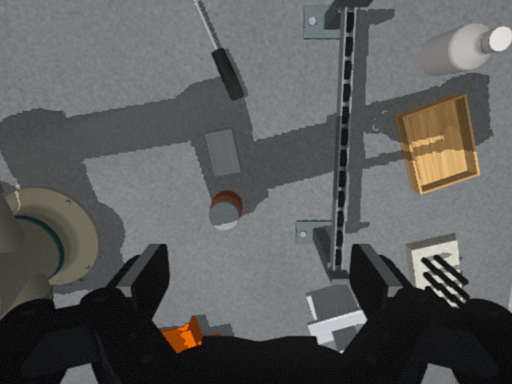

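The wrist view shows the whole rail, with rollers from (350,17) down to (338,265), the stop at the top edge, and the standing carrier at (335,315). I'll refine the rail position from this view.

Run:
```python
from h import *
import pickle
c=pickle.load(open('w0.pkl','rb'))
w=(330,362,8,272);G=cv2.resize(c['pixels'][w[2]:w[3],w[0]:w[1]],None,fx=4,fy=4,interpolation=cv2.INTER_CUBIC).max(2)
for th in(30,40,50):
    n,l,s,ce=cv2.connectedComponentsWithStats((G<th).astype(np.uint8),connectivity=4)
    r=np.array(sorted([list((ce[i]+.5)/4-.5+[w[0],w[2]]) for i in range(1,n) if s[i,4]>60],key=lambda v:v[1]))
    print(th,len(r))
    if len(r)==12:
        m,d,bx,e=rail(c,r);print(m,d,bx[[0,-1]],e.round(4))
    else: print(r.round(1).tolist())
```

```text
30 14
[[349.6, 21.4], [348.4, 45.5], [347.2, 65.1], [347.2, 74.6], [346.2, 91.9], [345.1, 115.0], [344.0, 136.4], [342.9, 157.7], [342.0, 178.5], [340.9, 198.0], [339.9, 218.0], [338.9, 237.7], [337.9, 256.6], [356.2, 259.0]]
40 13
[[349.7, 21.5], [348.6, 45.8], [347.4, 69.3], [346.2, 92.2], [345.1, 115.0], [344.0, 136.4], [342.9, 157.8], [342.0, 178.5], [340.9, 198.4], [340.0, 218.7], [339.0, 238.1], [338.0, 257.1], [356.1, 258.8]]
50 15
[[337.7, 15.6], [349.7, 21.6], [348.5, 45.9], [347.4, 69.4], [346.3, 92.2], [345.1, 115.1], [344.0, 136.3], [342.9, 157.8], [342.0, 178.5], [340.9, 198.4], [340.0, 218.7], [339.1, 238.1], [338.0, 257.2], [356.0, 258.6], [337.3, 270.7]]
```

Run:
```python
from h import *
import pickle
c=pickle.load(open('w0.pkl','rb'))
r=np.array([[349.7,21.5],[348.6,45.8],[347.4,69.3],[346.2,92.2],[345.1,115.0],[344.0,136.4],[342.9,157.8],[342.0,178.5],[340.9,198.4],[340.0,218.7],[339.0,238.1],[338.0,257.1]])
m,d,bx,e=rail(c,r);print(m,d,bx[[0,-1]],e.round(4))
T=np.array([.570,-.2105,.129]);g=down(-1.349)
robot.command_gripper(.06)
robot.move_ptp(tcp(T+[0,0,.13],g),g.as_quat())
c=wrist();pickle.dump(c,open('w1.pkl','wb'));save(c,'w1.png')
yc=np.array([np.cos(-1.349),np.sin(-1.349),0]);xc=np.array([yc[1],-yc[0],0])
print(proj(c,[T+[0,0,.018]+a*.022*xc+b*.007*yc for a in(-1,1) for b in(-1,1)]).round().tolist(),robot.current_t())
```

```text
[0.56847416 0.13984367] [0.10877395 0.99406651] [ 0.16157684 -0.1614766 ] [ 0.0001 -0.0001 -0.      0.     -0.      0.      0.0001 -0.0001  0.0001
 -0.0001 -0.      0.    ]
[[249.0, 169.0], [267.0, 169.0], [250.0, 222.0], [267.0, 222.0]] 15.6583
```

View pics/w1.png

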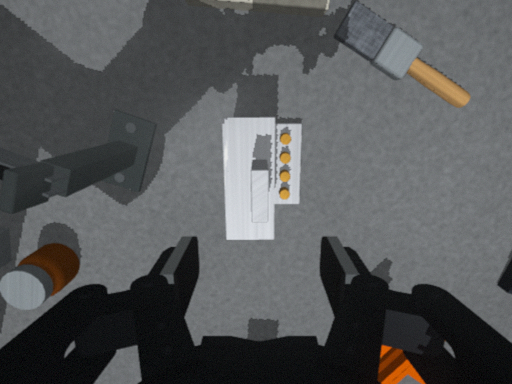

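The tab top appears at (251–269, 169–222), within 2 px of the prediction. I'll grip, lift, and carry it to the approach pose.

Run:
```python
from h import *
T=np.array([.570,-.2105,.129])+.0013*np.array([np.cos(-1.349),np.sin(-1.349),0]);g=down(-1.349)
robot.move_straight(tcp(T,g),velocity=.1)
print(robot.current_ft_force())
robot.command_gripper(.005,100)
print(robot.current_width(),robot.current_finger_force(),robot.current_t())
if robot.current_width()<.011: raise SystemExit
robot.move_straight(tcp(T+[0,0,.25],g),velocity=.12)
print(robot.current_width(),robot.current_ft_force(),robot.current_t())
m=np.array([.5689,.1395]);d=np.array([.109,.99404,0]);n=np.array([d[1],-d[0],0])
yr=np.arctan2(n[1],n[0]);h=down(yr,.105)
bz=np.array([*(np.sin(.105)*d[:2]),np.cos(.105)])
P=np.r_[m-.08*np.cos(.105)*d[:2],.15+.08*np.sin(.105)]
robot.move_ptp(tcp(P+.04*bz-.1*n+[0,0,.14],h),h.as_quat())
robot.move_straight(tcp(P+(.040+.021)*bz-.1*n,h),velocity=.12)
print(robot.current_width(),robot.current_ft_force(),robot.current_t())
c=cam('scene');w=wrist()
im=np.hstack([cv2.resize(c['pixels'][110:260,190:340,::-1],(400,400),interpolation=cv2.INTER_CUBIC),cv2.resize(w['pixels'][:,:,::-1],(400,300))[:, :][[*range(300)]+[299]*100]])
cv2.imwrite('pics/p.png',im)
```

```text
[-0.07107319  0.25664517 -0.14640944]
0.013043651266774262 98.2788097858429 17.5917
0.012831435988834234 [ 0.39211791 -0.72361401 -4.30410001] 19.825
0.012949351904293017 [-0.53843077 -0.16961836 -3.77793854] 22.15
```

View pics/p.png

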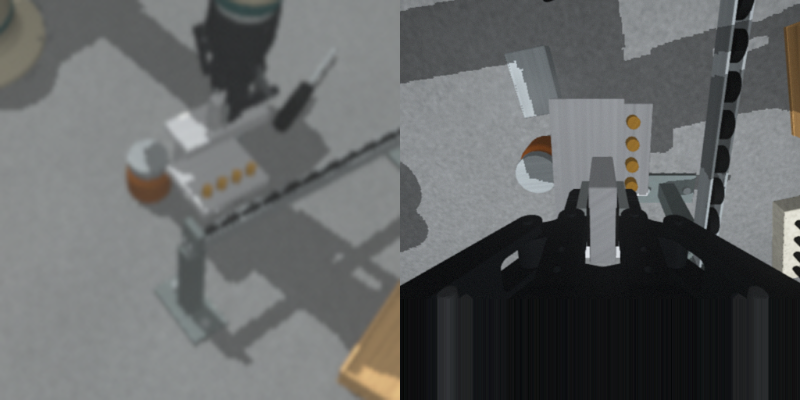

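Run:
```python
from h import *
m=np.array([.5689,.1395]);d=np.array([.109,.99404,0]);n=np.array([d[1],-d[0],0])
yr=np.arctan2(n[1],n[0]);h=down(yr,.105);bz=np.array([*(np.sin(.105)*d[:2]),np.cos(.105)])
P=np.r_[m-.08*np.cos(.105)*d[:2],.15+.08*np.sin(.105)]
L=lambda: (np.array(robot.current_eef_pos())-tcp(P+.04*bz,h))
print(robot.move_straight(tcp(P+.061*bz,h),velocity=.06,threshold=8))
e=L();print('at',e@n,e@bz,robot.current_ft_force(),robot.current_width())
if abs(e@n)<.003:
    f0=np.array(robot.current_ft_force())
    print(robot.move_straight(tcp(P+.036*bz,h),velocity=.02,threshold=6))
    e=L();print('seat n,bz',e@n,e@bz,np.array(robot.current_ft_force())-f0,robot.current_wrist_torque(),robot.current_t())
    c=cam('scene');t=cam('top')
    im=np.hstack([cv2.resize(k['pixels'][y:y+120,x:x+120,::-1],(400,400),interpolation=cv2.INTER_CUBIC) for k,x,y in((c,230,120),(t,190,100))])
    cv2.imwrite('pics/q.png',im)
```

```text
False
at -0.00037079392492946403 0.021072986129786045 [-0.80266005  0.45390129 -3.31154641] 0.013304416193613692
True
seat n,bz -8.907809612679664e-05 -5.7125137230740246e-05 [ 0.91133428 -0.15478916  9.35871495] [ 0.00480303 -0.01068306  0.02646359] 25.0333
```

View pics/q.png

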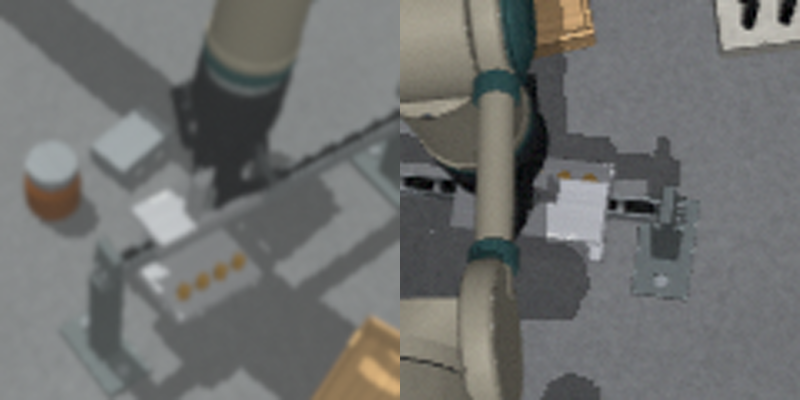

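The tread seated within 0.1 mm of the predicted height and the bar is between the ribs. I'll release it now.

Run:
```python
from h import *
m=np.array([.5689,.1395]);d=np.array([.109,.99404,0]);n=np.array([d[1],-d[0],0])
h=R.from_quat(robot.current_tcp_rot());p=np.array(robot.current_eef_pos())
robot.command_gripper(.06)
print(robot.current_t(),robot.current_width())
robot.move_straight(p-.13*h.as_matrix()[:,2],velocity=.15)
robot.wait(1)
robot.move_ptp([.40,-.2,.40],robot.current_tcp_rot())
robot.wait(1);print(robot.current_t())
import pickle
for k in range(2):
    a,b=cam('scene'),cam('top');pickle.dump((a,b),open('c2.pkl','wb'))
    # expected tread .12: stubs at y30, tab top z .147
    bz=np.array([*(np.sin(.105)*d[:2]),np.cos(.105)]);bxv=np.array([*(np.cos(.105)*d[:2]),-np.sin(.105)])
    O=np.r_[m,.15]
    for c,nm in((a,'scene'),(b,'top')):
        G=c['pixels'].astype(int)
        e=[proj(c,O+x*bxv+.030*n-.061*bz)[0].round(1) for x in(.12,-.08)]
        u,v=e[0].astype(int);sub=G[v-15:v+16,u-25:u+26]
        ys,xs=np.where((sub[...,0]-sub[...,2]>45)&(sub[...,1]<200))
        print(nm,'expected',e,'brass',len(xs),(xs.mean()+u-25,ys.mean()+v-15) if len(xs) else None)
        if len(xs):
            o,dr=ray(c,(xs.mean()+u-25,ys.mean()+v-15)); q=O-.061*bz
            hit=o+dr*((q-o)@bz)/(dr@bz); print('  tread x',(hit-O)@bxv,'y',(hit-O)@n-.030)
    robot.wait(1)
```

```text
25.6417 0.06003553559209649
29.9167
scene expected [array([340.5, 176.1]), array([294. , 201.5])] brass 30 (np.float64(340.1), np.float64(176.7))
  tread x 0.1169066912283037 y 0.0013712585007439326
top expected [array([166.3, 145.5]), array([235.2, 152.9])] brass 14 (np.float64(170.64285714285714), np.float64(144.78571428571428))
  tread x 0.10772413504441629 y 0.0034007085557403033
scene expected [array([340.5, 176.1]), array([294. , 201.5])] brass 30 (np.float64(339.8666666666667), np.float64(176.8))
  tread x 0.11592008333912517 y 0.0012822180493921656
top expected [array([166.3, 145.5]), array([235.2, 152.9])] brass 14 (np.float64(170.64285714285714), np.float64(144.78571428571428))
  tread x 0.10772413504441629 y 0.0034007085557403033
```

```bash
python3 -c "
from workcell import robot
print(robot.current_t(),robot.sign_off())"
```

```text
the job is handed in; nothing more can be done
32.1167 None
```

The job is handed in at 32.1 s, with no verdict returned: the carrier is on the rail, at rest at about bar x 0.116 m (0.12 is touching the stop) after rolling down on its own; it was stood upright only by luck, slipping from the gripper mid-turn and landing on its base, and I viewed 11 pictures, one over the limit of 10.

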